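Open the tall instrument box

TASK

Two plain steel instrument boxes stand on the bench. Take the handle of the taller one and gently swing its lid up and over past its balance point, so that it stays fully open by itself when you let go. Leave the low box shut and the specimen cup between the boxes where it stands.

Things in the scene. Friction and masses are not known exactly. Their poses are not given: they have to be found in the camera images.
- tall_lid (a joint): lid of the tall steel box. Hinge angle in rad: 0 shut, 1.92 fully open against its stop. It swings up and away from the robot. Lid about 0.3 kg, hinge lightly damped: let go below the balance point (about 1.57 rad, lid upright) it falls shut, beyond about 1.65 rad it falls back gently to the stop and stays
- tall_handle (a point): middle of the tall box's handle: level round steel bar 10 mm thick, 100 mm long, parallel to the hinge, on two arms 45 mm in front of the lid's front edge, in the plane of the lid; 110 mm above the bench when shut, free under it. Frame turns with the lid: when shut x points to the hinge, y along the bar, z up. Swings on a radius of 161 mm about the hinge
- tall_hinge (a point): middle of the tall lid's hinge axis, on the far upper rim of the tall box, 110 mm above the bench; y along the axis, frame turns with the lid. The box is 110 deep x 160 wide x 110 mm high, fixed to the bench, turned by up to 0.2 rad either way, left or right of the cup
- low_lid (a joint): lid of the low steel box: same plan, make and handle, but only 55 mm high, standing on the other side of the cup. Hinge angle in rad, 0 shut; leave it shut
- cup: specimen cup with orange screw lid, 62 mm across, 71 mm high, standing loose between the two boxes; origin at the centre of its underside, z up; a bystander

How it is judged (in metres and radians):
At the end, for the whole second after the job is handed in: The tall box's lid stands open by itself, at rest, more than 1.75 rad from shut (its stop is at 1.92); the low box's lid is shut (under 0.1 rad); the cup stands upright within 40 mm of where it was (value of joint tall_lid above 1.75 rad and velocity of joint tall_lid between -0.1 and 0.1 rad/s and value of joint low_lid below 0.1 rad and distance of cup from where it was at the start of the episode below 0.04 m and angle between cup's own z axis and vertical below 0.2 rad); the robot touches nothing.
It fails at once if the tall lid is flung open or let slam (faster than 6 rad/s) (velocity of joint tall_lid above 6 rad/s or velocity of joint tall_lid below -6 rad/s).
It fails at once if the low box's lid is lifted (more than 0.2 rad) (value of joint low_lid above 0.2 rad).
It fails at once if the cup is knocked over or pushed 40 mm away (distance of cup from where it was at the start of the episode above 0.04 m or angle between cup's own z axis and vertical above 0.5 rad).
It also fails if it takes over 38 s, if anything falls off the work surface, if the arm or the gripper's body presses on something with over 40 N, if the wrist force passes 120 N, or if a joint passes its speed limit or range.

ROBOT

A 7-joint arm with a two-finger parallel gripper is mounted at the origin on a cart in front of the work surface, level with it; the furniture and walls round the work are solid. World frame = base frame: x ahead of the robot, y to its left, z up, the work surface at z = 0. Lengths are in mm, angles in rad, forces in N, time in s.
With the tool pointing down it reaches from about 400 to 875 mm from the base axis. Payload 4.4 kg.
Tool frame: the origin (TCP) lies midway between the tips of the shut fingers; the grasp point (between the pads) lies 19 mm behind it; z points along the fingers, y is the line along which they close (so a half turn about z gives the same grasp; the last joint's range is limited). The gripper opens to 85 mm and grips with 20 to 120 N. Pads are 22 mm wide; open, the fingers measure 114 mm over their backs; the gripper's body (76 mm by 85 mm) begins 54 mm behind the grasp point. The pads swing forward as they close: fully open they stand 13 mm farther back than shut.
Start: joints at [-1.262, 0.628, 0.038, 1.517, -0.027, 0.996, -0.02], TCP at [237.934, 604.901, 231.313] pointing down, gripper open.
Joint ranges: [-3.06, 3.06], [-0.37, 2.12], [-1.25, 1.32], [0.18, 2.47], [-1.1, 4.24], [0.23, 1.98], [-2.94, 2.94]. Speed limits (rad/s): [2.57, 2.57, 3.14, 3.14, 3.14, 3.14, 3.14].

INTERFACE

Orientations are given as [roll, pitch, yaw] about the fixed x, y, z axes, in that order (R = Rz(yaw) Ry(pitch) Rx(roll)).
In Python, from cell import monitor, cams, ctrl gives the robot as it stands.
- The arm moves only by the tool drive_tool, never from a script. Its argument "motion" is a list of rows, each an object with "fingers": the opening, from 0 (shut) to 1 (fully open); "linear": the shift along the tool's x, y, z in m, a list of three; "twist": the turn about the tool's z in rad. In form: [{"fingers": fingers, "linear": [x, y, z], "twist": twist}, ...]. A call has 1 to 5 rows; each row shifts and turns the commanded pose from where the row before left it, along the tool's axes as they then stand; what a row does not reach is not made up. A row lasts 1/12 s, in which the tool goes at most 41.7 mm and 7.16 degrees, less where a joint would pass 70% of its speed; a pose out of reach is approached as far as the arm can. A call with a gripper value outside its range is refused whole. The fingers move at their own pace and stop on an object; the grip force is fixed at half the most. Time passes only in rows, so rows that do not move let the fingers close. It gives the time, the measured TCP pose, the force, the opening and the grip force at its end, in the units of the state.
- monitor.read_state(): the state, without advancing time (a new reading comes with each control period).
- cams.get_image(name): name is "scene" or "top" or "wrist"; returns a dict with "color" (420x560x3 uint8, blue, green, red), "K" (3x3 intrinsics, pixels), "R" (3x3) and "t" (3): a world point X has camera coordinates R X + t. Camera axes: x right, y down, z forward; pixel columns grow to the right and rows downward; lengths in mm; the calibration is good to about 2 mm. A picture is of the moment at which its call begins. There is no depth.
- ctrl.finish_job(): hands the job in; it is judged then, once.
The state is a dict: "clock": time; "qpos": joint angles; "qd": joint speeds; "tau": joint torques, N m; "eef_pos": TCP position; "tool_rot": TCP orientation; "force": force on the tool from outside, world axes, zero at the start; "torque": the same for the moment, N m; "width": finger opening in mm; "gripper_force": force on a finger pad.
Only numpy, scipy, OpenCV 4.12 (cv2) and the standard library are available. Lean on these libraries where they do the work, as an engineer would, in place of code of your own. Each camera call takes 0.05 s, during which the arm holds its last target. There are 200 camera calls.

## Working session

There is one attempt and no reset: what is moved stays moved. The work goes in short steps, Python scripts to look and compute and a tool call to move; the robot and the scene stay as the last step left them, time stands still between calls to the robot, and variables do not carry over. Pictures are saved under pics/ and viewed, at most 10 in all, crops included, and the job is handed in when it is done.

Besides the shell and the picture viewer there is one more tool, called after ">>>" by a JSON object that holds its "method" and its "body". drive_tool: Moves the arm, as the interface text tells. Its arguments: {"type":"object","properties":{"motion":{"type":"array"}},"required":["motion"]}

```bash
ls; mkdir -p pics; python3 - <<'E'
from cell import monitor,cams
import cv2,pickle
print(monitor.read_state())
d={}
for n in("scene","top"):
    d[n]=cams.get_image(n); cv2.imwrite(f"pics/{n}0.png",d[n]["color"])
    print(n,d[n]["K"],d[n]["R"],d[n]["t"])
pickle.dump(d,open("cal.pkl","wb"))
E
```

```text
pics
{'clock': 0.0, 'qpos': array([-1.26179049,  0.62933438,  0.03840752,  1.51836082, -0.02698432,
        0.99631675, -0.02004985]), 'qd': array([-6.58616338e-05, -7.83702976e-04,  1.60640449e-03,  3.00508442e-05,
       -8.42258259e-04, -1.65944487e-03,  3.90762467e-04]), 'tau': array([ 4.79280498e-04, -5.63407302e+01,  1.22685716e+00, -1.93441290e+01,
        1.11176298e-02,  1.04139297e-02,  8.92335891e-06]), 'eef_pos': array([237.6886334 , 604.30909153, 230.39838221]), 'tool_rot': array([-3.13969042e+00,  1.75102209e-05,  2.76677353e+00]), 'force': array([-0.31144749,  0.49257477,  0.46399441]), 'torque': array([-0.00183791, -0.00489227, -0.00024209]), 'gripper_force': 0.0, 'width': 85.04144088161243}
scene [[411.92661042   0.         282.61545278]
 [  0.         411.92661042 214.60701002]
 [  0.           0.           1.        ]] [[ 0.87931215 -0.47546274  0.02730065]
 [-0.18001821 -0.38490005 -0.90523223]
 [ 0.44091222  0.79106709 -0.42403924]] [-498.38831028  174.94394512  665.69250159]
top [[494.4710131    0.         283.84197406]
 [  0.         494.4710131  208.77317543]
 [  0.           0.           1.        ]] [[-0.01661741 -0.99984998  0.00488636]
 [-0.99494686  0.01605155 -0.09911156]
 [ 0.09901826 -0.00650865 -0.99506433]] [ -23.04044808  576.23035712 1023.57998103]
```

View pics/scene0.png

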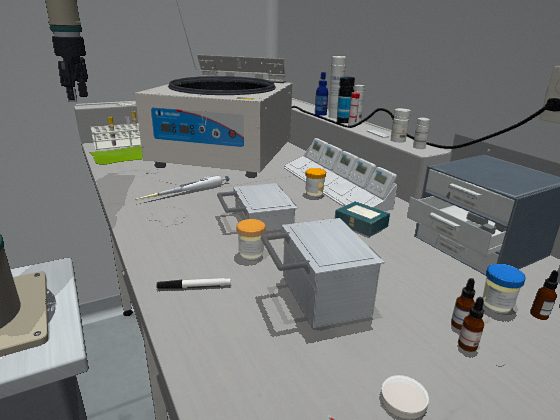

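View pics/top0.png

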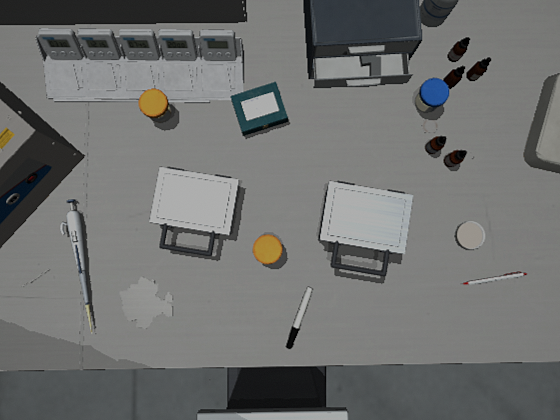

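The tall box is on the right in the top view: its lid spans about (321–412, 181–257) and its handle bar runs near (334–387, 270). The low box is on the left and the cup is at (268, 249). I'll enlarge the crop next.

```bash
python3 - <<'E'
import cv2
a=cv2.imread("pics/top0.png")[170:290,300:430]
cv2.imwrite("pics/c0.png",cv2.resize(a,None,fx=5,fy=5,interpolation=cv2.INTER_CUBIC))
E
```

```text
(no output)
```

View pics/c0.png

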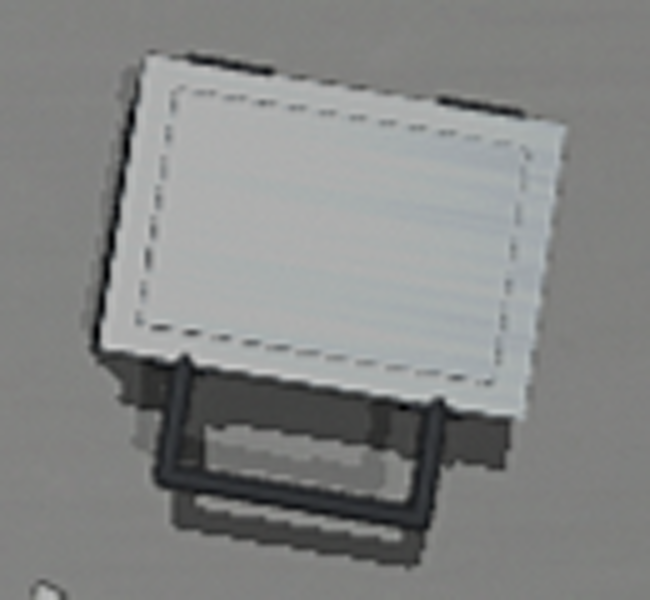

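```bash
cat > h.py <<'E'
import numpy as np,pickle
def px2w(c,u,z):
    ray=np.linalg.inv(c["K"])@[u[0],u[1],1]; o=-c["R"].T@c["t"]; d=c["R"].T@ray
    return o+d*(z-o[2])/d[2]
def w2px(c,X):
    p=c["K"]@(c["R"]@np.asarray(X,float)+c["t"]); return p[:2]/p[2]
E
python3 - <<'E'
from h import *
from scipy.spatial.transform import Rotation as Ro
d=pickle.load(open("cal.pkl","rb"));c=d["top"]
P=lambda u,v,z=110:px2w(c,((u+.5)/5-.5+300,(v+.5)/5-.5+170),z)
L=[P(*p,111) for p in((148,58),(567,127),(524,415),(103,348))]
B=[P(163,478),P(425,518)]
np.set_printoptions(precision=1,suppress=True)
print(L,B)
print("sizes",[np.linalg.norm(L[i]-L[(i+1)%4]) for i in range(4)],np.linalg.norm(B[0]-B[1]))
yd=(L[0]-L[1])+(L[3]-L[2])+(B[0]-B[1]);a=np.arctan2(-yd[0],yd[1])
x=np.array([np.cos(a),np.sin(a),0]);b=(B[0]+B[1])/2;h=(L[0]+L[1])/2
print("angle",a,"bar",b,"hinge",h,"r",(h-b)@x,"lateral",np.cross(x,h-b)[2])
for n in d: print(n,w2px(d[n],b),w2px(d[n],h))
print("cup",px2w(c,(268,249),71))
E
```

```text
[array([ 620.8, -122.3,  111. ]), array([ 590.7, -286.6,  111. ]), array([ 478.1, -265.1,  111. ]), array([ 506.8, -101.8,  111. ])] [array([ 456.1, -124. ,  110. ]), array([ 439. , -225.3,  110. ])]
sizes [np.float64(167.05833092825927), np.float64(114.66673442729163), np.float64(165.77018060129024), np.float64(115.78264140894221)] 102.69783926707281
angle -0.17518312545560924 bar [ 447.5 -174.6  110. ] hinge [ 605.8 -204.5  111. ] r 161.01493984735632 lateral -1.809592535586443
scene [271.2 252.3] [359.2 239.7]
top [358.4 269.2] [371.1 188.1]
cup [490.2   1.2  71. ]
```

```bash
cat >> h.py <<'E'
def arc(p,q,psi,n,tw):
    s=sum(np.exp(1j*(psi-tw*k)) for k in range(n)); l=np.conj((complex(*q[:2])-complex(*p[:2]))/s)
    return l.real,l.imag
def delta(p,q,psi):  # world -> tool (tool down)
    e=np.asarray(q,float)-p; c,s=np.cos(psi),np.sin(psi)
    return e[0]*c+e[1]*s, e[0]*s-e[1]*c, -e[2]
E
python3 - <<'E'
from h import *
print(arc((237.7,604.3),(447.5,-174.6),2.7668,25,.055))
E
```

```text
(np.float64(-33.657967416843334), np.float64(-9.420061862350492))
```

>>> {"method": "drive_tool", "body": {"motion": [{"fingers": 0.5, "linear": [-0.0337, -0.0094, 0], "twist": 0.055}, {"fingers": 0.5, "linear": [-0.0337, -0.0094, 0], "twist": 0.055}, {"fingers": 0.5, "linear": [-0.0337, -0.0094, 0], "twist": 0.055}, {"fingers": 0.5, "linear": [-0.0337, -0.0094, 0], "twist": 0.055}, {"fingers": 0.5, "linear": [-0.0337, -0.0094, 0], "twist": 0.055}]}}

```text
clock: 0.52
eef_pos: [365.8, 483.8, 230.8]
tool_rot: [-3.141, 0.0, 2.489]
force: [0.2, -0.0, -0.1]
width: 42.9
gripper_force: 0.0
```

>>> {"method": "drive_tool", "body": {"motion": [{"fingers": 0.5, "linear": [-0.0337, -0.0094, 0], "twist": 0.055}, {"fingers": 0.5, "linear": [-0.0337, -0.0094, 0], "twist": 0.055}, {"fingers": 0.5, "linear": [-0.0337, -0.0094, 0], "twist": 0.055}, {"fingers": 0.5, "linear": [-0.0337, -0.0094, 0], "twist": 0.055}, {"fingers": 0.5, "linear": [-0.0337, -0.0094, 0], "twist": 0.055}]}}

```text
clock: 0.93
eef_pos: [454.9, 333.8, 231.0]
tool_rot: [-3.141, 0.0, 2.214]
force: [0.1, -1.1, -0.1]
width: 42.6
gripper_force: 0.0
```

>>> {"method": "drive_tool", "body": {"motion": [{"fingers": 0.5, "linear": [-0.0337, -0.0094, 0], "twist": 0.055}, {"fingers": 0.5, "linear": [-0.0337, -0.0094, 0], "twist": 0.055}, {"fingers": 0.5, "linear": [-0.0337, -0.0094, 0], "twist": 0.055}, {"fingers": 0.5, "linear": [-0.0337, -0.0094, 0], "twist": 0.055}, {"fingers": 0.5, "linear": [-0.0337, -0.0094, 0], "twist": 0.055}]}}

```text
clock: 1.35
eef_pos: [500.0, 165.4, 231.1]
tool_rot: [-3.142, 0.0, 1.939]
force: [0.1, -0.2, 0.4]
width: 42.9
gripper_force: 0.0
```

>>> {"method": "drive_tool", "body": {"motion": [{"fingers": 0.5, "linear": [-0.0337, -0.0094, 0], "twist": 0.055}, {"fingers": 0.5, "linear": [-0.0337, -0.0094, 0], "twist": 0.055}, {"fingers": 0.5, "linear": [-0.0337, -0.0094, 0], "twist": 0.055}, {"fingers": 0.5, "linear": [-0.0337, -0.0094, 0], "twist": 0.055}, {"fingers": 0.5, "linear": [-0.0337, -0.0094, 0], "twist": 0.055}]}}

```text
clock: 1.77
eef_pos: [497.6, -9.0, 231.1]
tool_rot: [-3.142, 0.0, 1.664]
force: [-0.1, -0.0, 0.4]
width: 42.7
gripper_force: 0.0
```

>>> {"method": "drive_tool", "body": {"motion": [{"fingers": 0.5, "linear": [-0.0337, -0.0094, 0], "twist": 0.055}, {"fingers": 0.5, "linear": [-0.0337, -0.0094, 0], "twist": 0.055}, {"fingers": 0.5, "linear": [-0.0337, -0.0094, 0], "twist": 0.055}, {"fingers": 0.5, "linear": [-0.0337, -0.0094, 0], "twist": 0.055}, {"fingers": 0.5, "linear": [-0.0337, -0.0094, 0], "twist": 0.055}]}}

```text
clock: 2.18
eef_pos: [448.0, -176.1, 231.2]
tool_rot: [3.142, 0.0, 1.389]
force: [1.4, -0.5, 0.0]
width: 42.8
gripper_force: 0.0
```

>>> {"method": "drive_tool", "body": {"motion": [{"fingers": 0.5, "linear": [0, 0, 0], "twist": 0}, {"fingers": 0.5, "linear": [0, 0, 0], "twist": 0}]}}

```text
clock: 2.35
eef_pos: [447.5, -176.5, 231.3]
tool_rot: [-3.141, 0.0, 1.387]
force: [0.7, 1.4, 0.0]
width: 42.7
gripper_force: 0.0
```

```bash
python3 - <<'E'
from h import *
from cell import monitor,cams
import cv2
c=cams.get_image("wrist"); s=monitor.read_state(); p=s["eef_pos"]; psi=s["tool_rot"][2]
print(p,s["tool_rot"],s["qpos"])
print(delta(p,(447.5,-174.6,91),psi),"twist",psi-1.3956)
cv2.imwrite("pics/w1.png",c["color"]); pickle.dump(c,open("w1.pkl","wb"))
x=np.array([np.cos(-.175),np.sin(-.175),0]);y=np.array([-x[1],x[0],0]);b=np.array([447.5,-174.6,110])
for X in(b,b+45*y,b-45*y):print(w2px(c,X))
E
```

```text
[ 448.34915517 -174.67114516  231.11771004] [-3.14111550e+00 -5.13308058e-04  1.39067557e+00] [-0.0117097   0.4212584   0.45468339  1.98293324 -0.25536343  0.79302272
  0.40906554]
(np.float64(-0.08213059923768429), np.float64(-0.8481631346295925), np.float64(140.11771004444014)) twist -0.004924433241762616
[275.54655818 202.09011502]
[274.92392021 143.58980339]
[276.11043572 255.0695553 ]
```

View pics/w1.png

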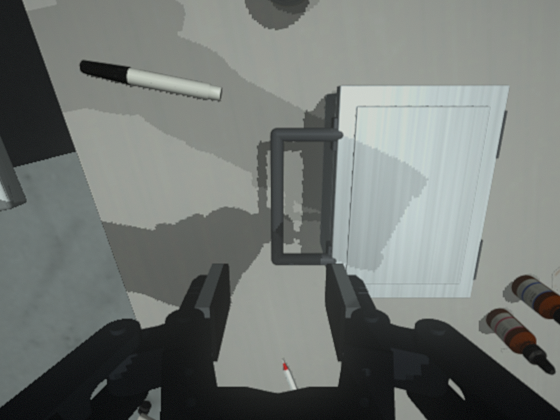

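The bar shows at column 278, rows 130–262. The model predicts column 275 and centre row 202, so they agree to about 2 mm. I'll descend and grip.

>>> {"method": "drive_tool", "body": {"motion": [{"fingers": 0.4, "linear": [0, 0.001, 0.035], "twist": -0.005}, {"fingers": 0.4, "linear": [0, 0, 0.035], "twist": 0}, {"fingers": 0.4, "linear": [0, 0, 0.03], "twist": 0}, {"fingers": 0.4, "linear": [0, 0, 0.025], "twist": 0}, {"fingers": 0.4, "linear": [0, 0, 0.015], "twist": 0}]}}

```text
clock: 2.82
eef_pos: [449.0, -172.0, 88.5]
tool_rot: [-3.138, -0.002, 1.401]
force: [0.3, 0.5, 0.0]
width: 33.9
gripper_force: 0.0
```

>>> {"method": "drive_tool", "body": {"motion": [{"fingers": 0.0, "linear": [0, 0, 0], "twist": 0}, {"fingers": 0.0, "linear": [0, 0, 0], "twist": 0}, {"fingers": 0.0, "linear": [0, 0, 0], "twist": 0}, {"fingers": 0.0, "linear": [0, 0, 0], "twist": 0}, {"fingers": 0.0, "linear": [0, 0, 0], "twist": 0}]}}

```text
clock: 3.23
eef_pos: [447.8, -172.7, 91.8]
tool_rot: [-3.138, -0.002, 1.398]
force: [-4.3, 2.3, -2.3]
width: 8.2
gripper_force: 58.3
```

```bash
python3 - <<'E'
from cell import monitor
s=monitor.read_state();print(s)
import numpy as np
t=np.linspace(0,1.87,31)
y=161*(1-np.cos(t));z=-161*np.sin(t)
for a,b in zip(np.diff(y),np.diff(z)):print("%.1f %.1f"%(a,b))
E
```

```text
{'clock': 3.2333, 'qpos': array([ 0.11194341,  0.64284919,  0.29427154,  2.10772264, -0.4152923 ,
        0.45012787,  0.55579701]), 'qd': array([-1.59568568e-03, -3.01195372e-03,  7.77898302e-05,  2.11165462e-03,
       -1.24560733e-03, -2.87564796e-04, -1.23409481e-03]), 'tau': array([  0.26964499, -47.50170708,   4.79621574, -13.09411168,
        -0.09673417,  -1.79026611,   0.09218013]), 'eef_pos': array([ 447.75125361, -172.70247988,   91.79318155]), 'tool_rot': array([-3.13769376e+00, -2.41441001e-03,  1.39797843e+00]), 'force': array([-4.29342872,  2.30884006, -2.27046475]), 'torque': array([ 0.54635837,  1.01415419, -0.15378391]), 'gripper_force': 58.34421694278717, 'width': 8.172794021966824}
0.3 -10.0
0.9 -10.0
1.6 -9.9
2.2 -9.8
2.8 -9.6
3.4 -9.5
4.0 -9.2
4.5 -9.0
5.1 -8.7
5.6 -8.3
6.1 -8.0
6.6 -7.6
7.1 -7.1
7.5 -6.7
7.9 -6.2
8.3 -5.7
8.6 -5.2
8.9 -4.6
9.2 -4.1
9.4 -3.5
9.6 -2.9
9.8 -2.3
9.9 -1.7
10.0 -1.1
10.0 -0.4
10.0 0.2
10.0 0.8
9.9 1.4
9.8 2.0
9.7 2.7
```

>>> {"method": "drive_tool", "body": {"motion": [{"fingers": 0, "linear": [0, 0.0003, -0.01], "twist": 0}, {"fingers": 0, "linear": [0, 0.0009, -0.01], "twist": 0}, {"fingers": 0, "linear": [0, 0.0016, -0.0099], "twist": 0}, {"fingers": 0, "linear": [0, 0.0022, -0.0098], "twist": 0}, {"fingers": 0, "linear": [0, 0.0028, -0.0096], "twist": 0}]}}

```text
clock: 3.65
eef_pos: [455.5, -174.2, 141.7]
tool_rot: [-3.138, -0.002, 1.398]
force: [-4.8, 2.3, 0.3]
width: 8.0
gripper_force: 58.5
```

>>> {"method": "drive_tool", "body": {"motion": [{"fingers": 0, "linear": [0, 0.0034, -0.0095], "twist": 0}, {"fingers": 0, "linear": [0, 0.004, -0.0092], "twist": 0}, {"fingers": 0, "linear": [0, 0.0045, -0.009], "twist": 0}, {"fingers": 0, "linear": [0, 0.0051, -0.0087], "twist": 0}, {"fingers": 0, "linear": [0, 0.0056, -0.0083], "twist": 0}]}}

```text
clock: 4.07
eef_pos: [477.0, -178.1, 186.4]
tool_rot: [-3.137, -0.002, 1.398]
force: [-7.0, 3.0, 0.3]
width: 7.7
gripper_force: 58.4
```

```bash
python3 - <<'E'
from cell import monitor,cams
import cv2
cv2.imwrite("pics/s2.png",cams.get_image("scene")["color"][150:350,180:440].repeat(3,0).repeat(3,1))
E
```

```text
(no output)
```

View pics/s2.png

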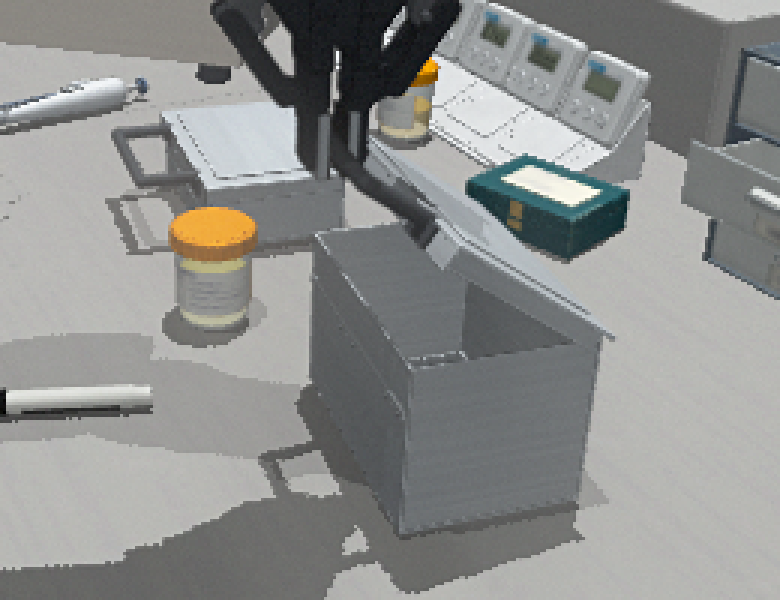

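The lid is up about 0.6 rad, with the bar held between the fingers and the cup undisturbed. I'll carry on along the arc.

>>> {"method": "drive_tool", "body": {"motion": [{"fingers": 0, "linear": [0, 0.0061, -0.008], "twist": 0}, {"fingers": 0, "linear": [0, 0.0066, -0.0076], "twist": 0}, {"fingers": 0, "linear": [0, 0.0071, -0.0071], "twist": 0}, {"fingers": 0, "linear": [0, 0.0075, -0.0067], "twist": 0}, {"fingers": 0, "linear": [0, 0.0079, -0.0062], "twist": 0}]}}

```text
clock: 4.53
eef_pos: [510.3, -184.3, 222.6]
tool_rot: [-3.134, -0.003, 1.397]
force: [-10.7, 3.1, 8.7]
width: 8.0
gripper_force: 58.7
```

>>> {"method": "drive_tool", "body": {"motion": [{"fingers": 0, "linear": [0, 0.0083, -0.0057], "twist": 0}, {"fingers": 0, "linear": [0, 0.0086, -0.0052], "twist": 0}, {"fingers": 0, "linear": [0, 0.0089, -0.0046], "twist": 0}, {"fingers": 0, "linear": [0, 0.0092, -0.0041], "twist": 0}, {"fingers": 0, "linear": [0, 0.0094, -0.0035], "twist": 0}]}}

```text
clock: 4.95
eef_pos: [557.6, -193.1, 247.0]
tool_rot: [3.141, -0.001, 1.397]
force: [-3.5, 2.2, 5.3]
width: 8.0
gripper_force: 61.2
```

```bash
python3 - <<'E'
from cell import monitor,cams
import cv2
print(monitor.read_state()["qpos"])
cv2.imwrite("pics/s3.png",cams.get_image("scene")["color"][100:300,180:440].repeat(3,0).repeat(3,1))
E
```

```text
[ 0.00463546  0.55856115  0.44775431  1.68125888 -0.28405081  0.96608318
  0.38221066]
```

View pics/s3.png

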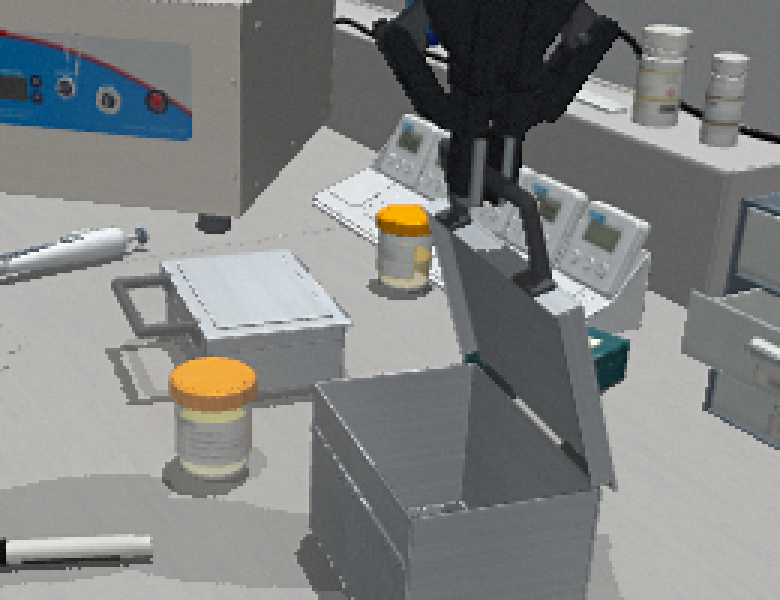

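The lid stands at about 1.25 rad and is still well held. I'll go on over the top.

>>> {"method": "drive_tool", "body": {"motion": [{"fingers": 0, "linear": [0, 0.0096, -0.0029], "twist": 0}, {"fingers": 0, "linear": [0, 0.0098, -0.0023], "twist": 0}, {"fingers": 0, "linear": [0, 0.0099, -0.0017], "twist": 0}, {"fingers": 0, "linear": [0, 0.01, -0.0011], "twist": 0}, {"fingers": 0, "linear": [0, 0.01, -0.0004], "twist": 0}]}}

```text
clock: 5.42
eef_pos: [607.0, -202.2, 255.1]
tool_rot: [3.139, 0.0, 1.397]
force: [-2.2, 0.5, 1.9]
width: 7.6
gripper_force: 61.3
```

>>> {"method": "drive_tool", "body": {"motion": [{"fingers": 0, "linear": [0, 0.01, 0.0002], "twist": 0}, {"fingers": 0, "linear": [0, 0.01, 0.0008], "twist": 0}, {"fingers": 0, "linear": [0, 0.0099, 0.0014], "twist": 0}, {"fingers": 0, "linear": [0, 0.0098, 0.002], "twist": 0}, {"fingers": 0, "linear": [0, 0.0097, 0.0027], "twist": 0}]}}

```text
clock: 5.83
eef_pos: [656.1, -211.3, 248.2]
tool_rot: [3.138, 0.001, 1.397]
force: [-1.5, -0.9, 3.2]
width: 7.3
gripper_force: 59.4
```

```bash
python3 - <<'E'
from cell import monitor,cams
import cv2,numpy as np
s=monitor.read_state();p=s["eef_pos"];b=p+[0,0,19];x=np.array([np.cos(-.175),np.sin(-.175),0])
print(p,s["force"],"angle",np.pi/2+np.arctan2((b-[605.8,-204.5,110])@x,b[2]-110))
cv2.imwrite("pics/s4.png",cams.get_image("scene")["color"][100:300,180:440].repeat(3,0).repeat(3,1))
E
```

```text
[ 656.14502135 -211.34537606  248.22977803] [-1.51910767 -0.86591636  3.2408793 ] angle 1.8831185707214635
```

View pics/s4.png

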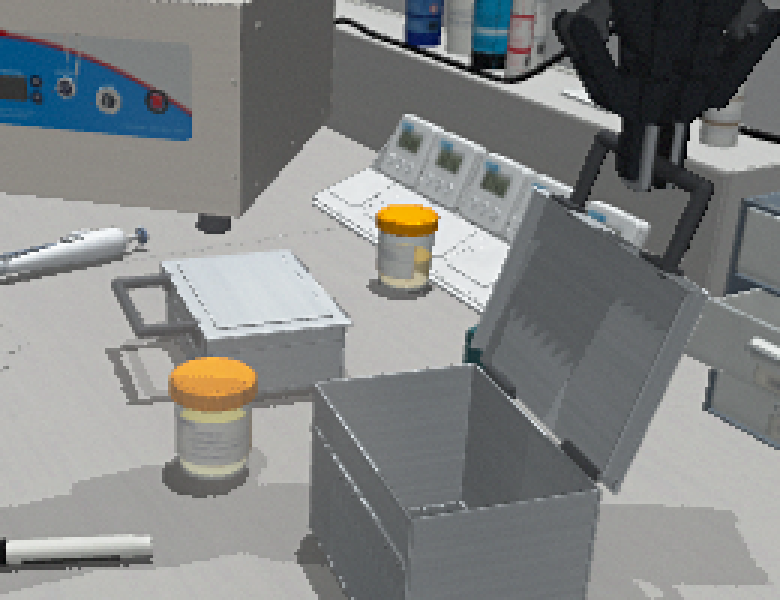

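The lid is about 1.87 rad open and still held. I'll release it and lift straight up.

>>> {"method": "drive_tool", "body": {"motion": [{"fingers": 0.5, "linear": [0, 0, 0], "twist": 0}, {"fingers": 0.5, "linear": [0, 0, 0], "twist": 0}, {"fingers": 0.5, "linear": [0, 0, 0], "twist": 0}, {"fingers": 0.5, "linear": [0, 0, 0], "twist": 0}, {"fingers": 0.5, "linear": [0, 0, 0], "twist": 0}]}}

```text
clock: 6.3
eef_pos: [654.9, -210.6, 245.5]
tool_rot: [-3.142, -0.0, 1.397]
force: [0.1, -0.8, -0.3]
width: 42.8
gripper_force: 0.0
```

>>> {"method": "drive_tool", "body": {"motion": [{"fingers": 0.5, "linear": [0, 0, -0.01], "twist": 0}, {"fingers": 0.5, "linear": [0, 0, -0.02], "twist": 0}, {"fingers": 0.5, "linear": [0, 0, -0.025], "twist": 0}, {"fingers": 0.5, "linear": [0, 0, -0.025], "twist": 0}, {"fingers": 0.5, "linear": [0, 0, -0.02], "twist": 0}]}}

```text
clock: 6.72
eef_pos: [655.4, -211.2, 348.2]
tool_rot: [3.139, 0.001, 1.397]
force: [1.2, 0.1, 0.4]
width: 42.5
gripper_force: 0.0
```

>>> {"method": "drive_tool", "body": {"motion": [{"fingers": 0.5, "linear": [0, 0, 0], "twist": 0}, {"fingers": 0.5, "linear": [0, 0, 0], "twist": 0}, {"fingers": 0.5, "linear": [0, 0, 0], "twist": 0}, {"fingers": 0.5, "linear": [0, 0, 0], "twist": 0}, {"fingers": 0.5, "linear": [0, 0, 0], "twist": 0}]}}

```text
clock: 7.13
eef_pos: [654.6, -210.5, 344.0]
tool_rot: [-3.139, -0.0, 1.397]
force: [-0.4, -0.1, -0.2]
width: 42.7
gripper_force: 0.0
```

```bash
python3 - <<'E'
from cell import monitor,cams
import cv2
cv2.imwrite("pics/s5.png",cams.get_image("scene")["color"][80:280,180:440].repeat(3,0).repeat(3,1))
E
```

```text
(no output)
```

View pics/s5.png

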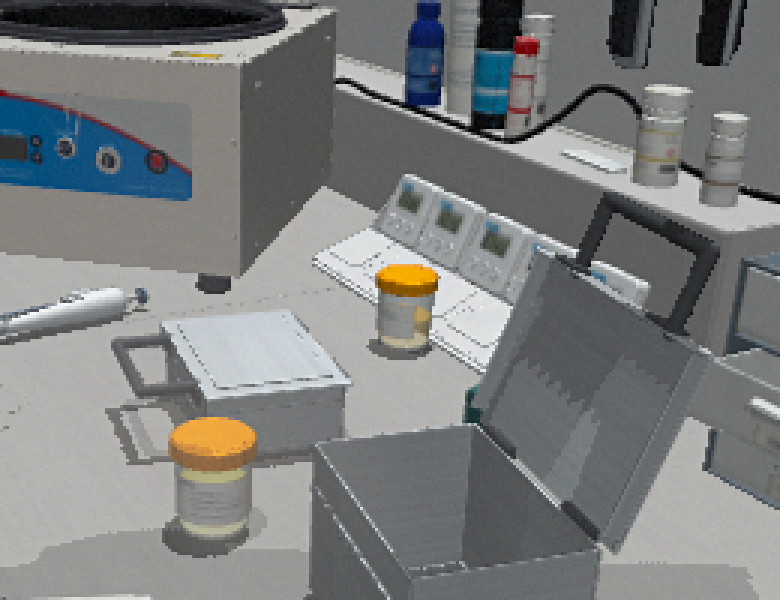

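The lid rests open on its stop, the gripper is well clear, and the cup and low box are unmoved. I'll hand in the job.

```bash
python3 -c "
from cell import ctrl
print(ctrl.finish_job())"
```

```text
the job is handed in; nothing more can be done
None
```

The tall box's lid stands fully open on its own with the gripper clear of everything, the low box is still shut, the cup is where it stood, and the job is handed in; no verdict was returned.

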